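Slide the pot under the cup bridge to the lit hob zone and cover it

ROBOT

A 6-joint arm with a two-finger parallel gripper is mounted at the origin on the work surface. World frame = base frame: x ahead of the robot, y to its left, z up, the work surface at z = 0. Lengths are in m, angles in rad, forces in N, time in s.
With the tool pointing down it reaches from about 0.35 to 0.975 m from the base axis. Payload 4.9 kg.
Tool frame: the origin (TCP) lies between the finger pads; the fingertips stand 14 mm ahead of it and the grasp point (between the pads) lies 5 mm behind it (manip.tcp_to_tips is the distance from the TCP to the fingertips, in m); z points along the fingers, y is the line along which they close (so a half turn about z gives the same grasp; the last joint's range is limited). The gripper opens to 85 mm and grips with 20 to 120 N. Pads are 22 mm wide; open, the fingers measure 114 mm over their backs; the gripper's body (76 mm by 85 mm) begins 54 mm behind the grasp point. The pads swing forward as they close: fully open they stand 13 mm farther back than shut.
Start: joints at [-1.424, 0.053, 1.613, -0, 1.476, -0.119], TCP at [0.164, -0.603, 0.245] pointing down, gripper open.
Joint ranges: [-3.01, 3.01], [-1.01, 2.22], [0.06, 2.58], [-1.02, 4.17], [0.09, 2.62], [-3.14, 3.14]. Speed limits (rad/s): [2.57, 2.57, 3.14, 3.14, 3.14, 3.14].

INTERFACE

Orientations are given as a unit quaternion [w, x, y, z].
In Python, from plant import manip gives the robot as it stands.
- The arm moves only by the tool servo_tool, never from a script. Its argument "moves" is a list that holds one entry, the list of rows, each a list of 7 numbers: the shift along the tool's x, y, z in mm, then the turn, a rotation vector about the tool's x, y, z in degrees, then the finger opening in mm, from 0 to 85.4. In form: [[[x, y, z, ax, ay, az, fingers], ...]]. A call has 1 to 12 rows; each row shifts and turns the commanded pose from where the row before left it, along the tool's axes as they then stand; what a row does not reach is not made up. A row lasts 1/8 s, in which the tool goes at most 62.5 mm and 10.7 degrees, less where a joint would pass 70% of its speed; a pose out of reach is approached as far as the arm can. A call with a gripper value outside its range is refused whole. The fingers move at their own pace and stop on an object; the grip force is fixed at half the most. Time passes only in rows, so rows that do not move let the fingers close. It gives the time, the measured TCP pose, the force, the opening and the grip force at its end, in the units of the state.
- manip.state(): the state, without advancing time (a new reading comes with each control period).
- manip.grab_frame(name): name is "side" or "top"; returns a dict with "image" (480x640x3 uint8, blue, green, red), "mtx" (3x3 intrinsics, pixels), "eye" and "rotation" of the camera in the world. Camera axes: x right, y down, z forward; pixel columns grow to the right and rows downward; lengths in m; the calibration is good to about 2 mm. A picture is of the moment at which its call begins. There is no depth.
- manip.job_done(): hands the job in; it is judged then, once.
The state is a dict: "time": time; "joint_pos": joint angles; "joint_vel": joint speeds; "joint_efforts": joint torques, N m; "tool_pos": TCP position; "tool_rot": TCP orientation; "contact_force": force on the tool from outside, world axes, zero at the start; "ft_torque": the same for the moment, N m; "gripper_width": opening from 0.0 (shut) to 1.0 (fully open); "grasp_force": force on a finger pad.
Only numpy, scipy, OpenCV 4.12 (cv2) and the standard library are available. Lean on these libraries where they do the work, as an engineer would, in place of code of your own. Each camera call takes 0.05 s, during which the arm holds its last target. There are 200 camera calls.

TASK

Slide the pot along the hob, without lifting or tipping it, under the wooden cup bridge and onto the zone that glows red: push it in from one side, let go of it when it stands midway under the bridge, and bring it out on the other side until its base stands wholly inside the red ring. Let go of it there, then fetch the lid and lower it gently, without dropping it, onto the pot so that it sits fully home. Leave the two cups on the bridge and the mug where they are, and do not knock the bridge.

Things in the scene. Friction and masses are not known exactly. Their poses are not given: they have to be found in the camera images.
- hob: Slim two-zone hob, black glass top, 260 (x) x 540 (y) x 45 mm high, fixed on the desk. Origin: centre of its underside; its own y runs lengthwise through both zones, z up. Its flat glass top is 45 mm above the desk. It may be turned a little.
- lit_zone: The glowing zone: a thin red-orange ring (outer radius 75, inner radius 68 mm) with a red dot at its centre, printed flat on the glass. Origin at its centre on the glass. At one end of the hob, 150 mm along the hob's y from its middle; which end varies.
- unlit_zone: The zone that is off: the same ring and dot in grey, at the other end of the hob, 300 mm from the lit one. Origin at its centre on the glass. The pot starts roughly on it.
- bridge: Fixed light wooden cup bridge straddling the hob midway between the zones. Origin on the desk under its middle, axes as the hob's. Board 330 (x) x 60 (y) x 20 mm, underside 132, top 152 mm above the desk: 87 mm clear over the glass, so the bare pot passes (12 mm to spare), the covered pot or a gripper does not. Legs' inner faces 147 mm either side of the middle along x.
- pot: Open steel pot, loose on the glass, 75 mm high, outer radius 55, inner 51 mm, 0.35 to 0.65 kg. Origin: centre of its underside, z up. Two straight dark wooden handles stick out level along its +y and -y: 18 mm wide, 16 mm thick, ending 127 mm from the pot's axis, mid-thickness 45 mm above its underside.
- handle_p (a point): Grip point of the pot's +y handle: 100 mm from the pot's axis, mid-thickness, 45 mm above the pot's underside (90 mm above the desk).
- handle_n (a point): Grip point of the pot's -y handle, likewise 100 mm from the axis.
- lid: Round steel lid, radius 59 mm, 0.15 to 0.23 kg, lying right way up on the desk left or right of the hob. Origin: centre of its underside. A tapered plug 8 mm deep (radius 42 to 47 mm) drops into the pot's mouth; the 6 mm plate above rests on the rim, the lid's origin then 67 mm above the pot's. Dark wooden knob, 24 mm across, from 14 to 50 mm above the origin.
- lid_knob (a point): Grip point in the lid's knob, 38 mm above the lid's origin, on its axis.
- cup_a: Blue espresso cup, 27 mm radius, 52 mm high, standing loose on the bridge nearer the robot. Origin: centre of its underside.
- cup_b: White espresso cup of the same size, standing loose on the bridge farther from the robot. Origin: centre of its underside.
- mug: White mug, 38 mm radius, 90 mm high, on the desk on the side of the hob where the lid is not. Origin: centre of its underside.
Not all that is in view belongs to the job. Leave any turquoise look-alike of the lid alone.

How it is judged:
On the way, in this order (a step that is already met when the one before it is completed fails the run):
1. the pot stands midway under the bridge (its axis within 45 mm of the bridge's middle line), let go (y of pot in the frame of bridge between -0.045 and 0.045 m and x of pot in the frame of bridge between -0.08 and 0.08 m and contact force between the fingers and pot below 0.1 N), for 0.1 s.
2. the pot stands inside the red ring (within 15 mm of its centre), upright, let go and at rest (horizontal distance between pot and lit_zone below 0.015 m and z of pot in the frame of lit_zone between -0.004 and 0.004 m and angle between pot's own z axis and vertical below 0.05 rad and linear speed of pot below 0.01 m/s and angular speed of pot below 0.1 rad/s and contact force between the fingers and pot below 0.1 N), for 0.2 s.
At the end, for the whole second after the job is handed in: The pot stands upright and at rest on the glass within 15 mm of the lit zone's centre (base wholly inside the ring), and the lid, right way up, sits fully home in its mouth: within 8 mm of its axis, within 3 mm of its seated height, level within 0.05 rad, at rest (horizontal distance between pot and lit_zone below 0.015 m and z of pot in the frame of lit_zone between -0.004 and 0.004 m and angle between pot's own z axis and vertical below 0.05 rad and linear speed of each of pot, lid below 0.01 m/s and angular speed of pot below 0.1 rad/s and horizontal distance between lid and pot below 0.008 m and z of lid in the frame of pot between 0.062 and 0.07 m and angle between the z axis of lid and the z axis of pot, either way round below 0.05 rad and angle between lid's own z axis and vertical below 0.06 rad); the robot touches nothing.
It fails at once if the pot is lifted more than 8 mm off the glass or tipped more than 0.13 rad (z of pot in the frame of hob above 0.053 m or angle between pot's own z axis and vertical above 0.13 rad).
It fails at once if the lid is let fall: moving faster than 0.4 m/s (a drop of about 8 mm) while the fingers do not hold it (linear speed of lid above 0.4 m/s and contact force between the fingers and lid below 1 N).
It fails at once if the bridge is knocked by the robot (over 10 N) (contact force between any of the arm, the fingers and bridge above 10 N).
It fails at once if a cup or the mug is shifted more than 15 mm or tipped over (distance of any of cup_a, cup_b, mug from where it was at the start of the episode above 0.015 m or angle between any of cup_a, cup_b, mug's own z axis and vertical above 0.3 rad).
It also fails if it takes over 67 s, if anything falls off the work surface, if the arm or the gripper's body presses on something with over 40 N, if the wrist force passes 120 N, or if a joint passes its speed limit or range.

## Working session

There is one attempt and no reset: what is moved stays moved. The work goes in short steps, Python scripts to look and compute and a tool call to move; the robot and the scene stay as the last step left them, time stands still between calls to the robot, and variables do not carry over. Pictures are saved under pics/ and viewed, at most 13 in all, crops included, and the job is handed in when it is done.

Besides the shell and the picture viewer there is one more tool, called after ">>>" as a command line: name --argument value ..., lists and objects as JSON in quotes. servo_tool: Moves the arm, as the interface text tells. Its arguments: {"type":"object","properties":{"moves":{"type":"array"}},"required":["moves"]}

```bash
ls; mkdir -p pics
cat > h.py <<'E'
from plant import manip
import numpy as np, cv2
def grab(n): return manip.grab_frame(n)
def ray(f,u,v):
    d=np.linalg.inv(f["mtx"])@np.array([u,v,1.0]); return np.array(f["eye"]),np.array(f["rotation"])@d
def plane(f,u,v,z):
    e,d=ray(f,u,v); return e+d*(z-e[2])/d[2]
def proj(f,p):
    c=np.array(f["rotation"]).T@(np.array(p)-np.array(f["eye"])); q=np.array(f["mtx"])@c; return q[:2]/q[2]
E
python3 - <<'E'
from h import *
for n in ("top","side"):
    f=grab(n); cv2.imwrite(f"pics/{n}0.png",f["image"]); print(n,f["eye"],f["rotation"],f["mtx"])
print(manip.state())
E
```

```text
pics
top [ 0.41220049 -0.05685113  1.76428878] [-0.02773636  0.71033701 -0.70316618  0.014469  ] [[564.28274596   0.         321.86698926]
 [  0.         564.28274596 246.72881042]
 [  0.           0.           1.        ]]
side [0.35939151 1.25623012 1.01519835] [ 0.03054027 -0.06039991  0.87999619 -0.47013385] [[607.35350149   0.         319.94418468]
 [  0.         607.35350149 231.52092262]
 [  0.           0.           1.        ]]
{'time': 0.1, 'joint_pos': array([-1.42398143e+00,  5.33146402e-02,  1.61417201e+00, -3.06207157e-05,
        1.47600605e+00, -1.18982691e-01]), 'joint_vel': array([ 0.00032221, -0.00070427, -0.00305395,  0.00012871, -0.00102738,
        0.00135018]), 'joint_efforts': array([ 1.38246058e-03, -3.94898236e+01, -3.71362638e+01, -8.79786057e-05,
        3.88663524e-03,  3.41012935e-06]), 'tool_pos': array([ 0.1640968 , -0.60250687,  0.24416203]), 'tool_rot': array([-9.49715970e-04,  9.91181304e-01,  1.32509317e-01, -2.84589147e-05]), 'contact_force': array([ 0.53326068, -0.03898111, -0.29574612]), 'ft_torque': array([ 0.03195994,  0.01299123, -0.04414431]), 'grasp_force': 0.0, 'gripper_width': 0.9990874087407863}
```

Run:
```python
s=open('h.py').read()
s=s.replace('def grab(n): return manip.grab_frame(n)','''from scipy.spatial.transform import Rotation as R
def q2m(q): return R.from_quat([q[1],q[2],q[3],q[0]]).as_matrix()
def grab(n):
    f=manip.grab_frame(n); f["rotation"]=q2m(f["rotation"]); return f''')
open('h.py','w').write(s)
```

```text
(no output)
```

View pics/top0.png

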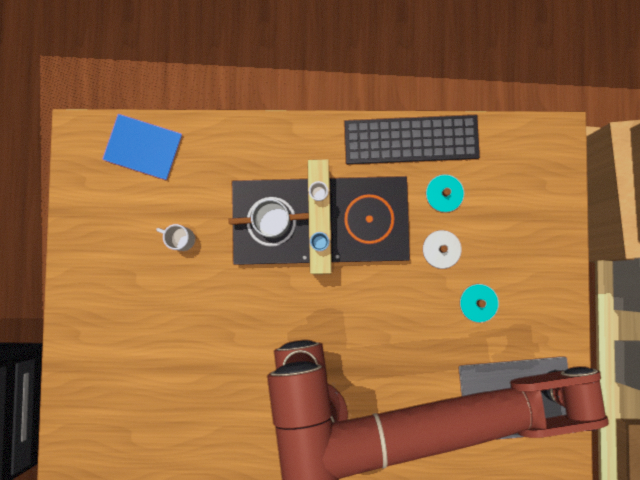

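View pics/side0.png

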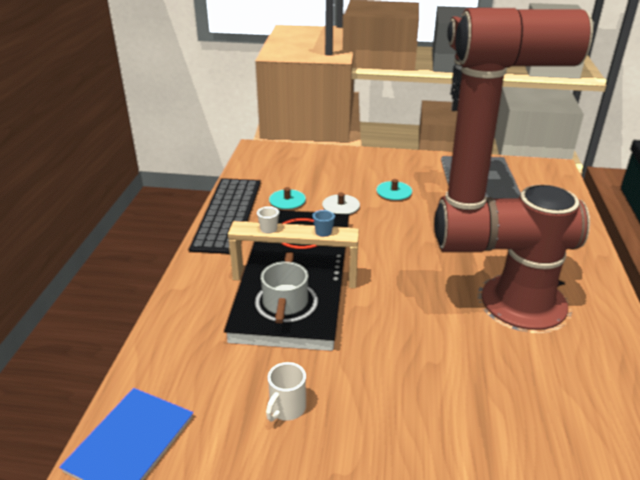

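The top view shows the lit ring at (369,219), the pot at (271,219) with handles at (238,221) and (300,216), and the bridge at x≈319. The possible lids are the steel-white disc at (442,249), turquoise at (445,193) and turquoise at (479,303). The description picks the steel one at (442,249).

```bash
cat > meas.py <<'E'
from h import *
def comp(m,u,v,rad=None):
    n,l,st,c=cv2.connectedComponentsWithStats(m.astype(np.uint8)); 
    k=min([i for i in range(1,n) if st[i,4]>15],key=lambda i:np.hypot(*(c[i]-[u,v]))); return (l==k),c[k],st[k]
def und(f,mask,z):
    v,u=np.nonzero(mask); return np.array([plane(f,a,b,z)[:2] for a,b in zip(u,v)])
E
python3 - <<'E'
from meas import *
f=grab("top"); im=f["image"]; hsv=cv2.cvtColor(im,cv2.COLOR_BGR2HSV); H,S,V=[hsv[...,i].astype(int) for i in range(3)]
B,G,Rr=[im[...,i].astype(int) for i in range(3)]
roi=np.zeros(H.shape,bool); roi[180:262,338:408]=1
red=(Rr>110)&(Rr-B>80)&roi
m=und(f,red,.045); 
cs,_=cv2.findContours(red.astype(np.uint8),cv2.RETR_EXTERNAL,cv2.CHAIN_APPROX_NONE)
c=max(cs,key=len); e=cv2.fitEllipse(c); print("ring",e,plane(f,*e[0],.045))
dot=red.copy(); dot[:,:360]=0; dot[:,378:]=0;dot[:210]=0;dot[228:]=0
v,u=np.nonzero(dot); print("dot",plane(f,u.mean(),v.mean(),.045),len(u))
# hob dark
roi=np.zeros(H.shape,bool); roi[165:280,222:420]=1
dk=(V<60)&roi
k=np.argwhere(dk)[:,::-1].astype(np.float32); r=cv2.minAreaRect(k); print("hob",r)
for p in cv2.boxPoints(r): print(plane(f,*p,.045)[:2])
# bridge
roi=np.zeros(H.shape,bool); roi[150:280,300:340]=1
br=(H>18)&(H<35)&(S>60)&(V>120)&roi; mk,c,st=comp(br,319,216); 
r=cv2.minAreaRect(np.argwhere(mk)[:,::-1].astype(np.float32)); print("bridge",r,plane(f,*r[0],.152))
for p in cv2.boxPoints(r): print(plane(f,*p,.152)[:2])
# lid
roi=np.zeros(H.shape,bool); roi[220:280,415:470]=1
ld=(S<60)&(V>120)&roi; mk,c,st=comp(ld,442,249); cs,_=cv2.findContours(mk.astype(np.uint8),cv2.RETR_EXTERNAL,cv2.CHAIN_APPROX_NONE)
e=cv2.fitEllipse(max(cs,key=len)); print("lid",e,plane(f,*e[0],.014))
kb=(Rr-B>15)&(V<110)&roi; kb[:235]=0;kb[265:]=0;kb[:,:430]=0;kb[:,455:]=0;v,u=np.nonzero(kb); print("knob",len(u),u.mean(),v.mean(),plane(f,u.mean(),v.mean(),.045))
cv2.imwrite("pics/crop0.png",cv2.resize(np.hstack([im[170:275,225:335],im[170:275,400:510]]),None,fx=3.6,fy=3.6,interpolation=cv2.INTER_CUBIC))
E
```

```text
ring ((368.8786926269531, 218.6741943359375), (48.55054473876953, 49.02130889892578), 111.5386962890625) [ 0.60210297 -0.16684798  0.045     ]
dot [ 0.60210305 -0.16714201  0.045     ] 40
hob ((320.5, 219.5), (83.0, 173.0), 90.0)
[0.72454673 0.24928105]
[ 0.72844291 -0.28287015]
[ 0.47383298 -0.28330433]
[0.4685261  0.24415176]
bridge ((318.8841552734375, 215.64190673828125), (42.00951385498047, 21.228763580322266), 88.02507019042969) [ 0.59779303 -0.01654037  0.152     ]
[0.65721709 0.01676076]
[ 0.65981996 -0.04431522]
[ 0.53867345 -0.04967087]
[0.5360074  0.01112643]
lid ((441.60540771484375, 249.00196838378906), (37.21575927734375, 37.57636642456055), 145.28819274902344) [ 0.51316425 -0.39414283  0.014     ]
knob 8 440.75 249.75 [ 0.5090733  -0.38557391  0.045     ]
```

View pics/crop0.png

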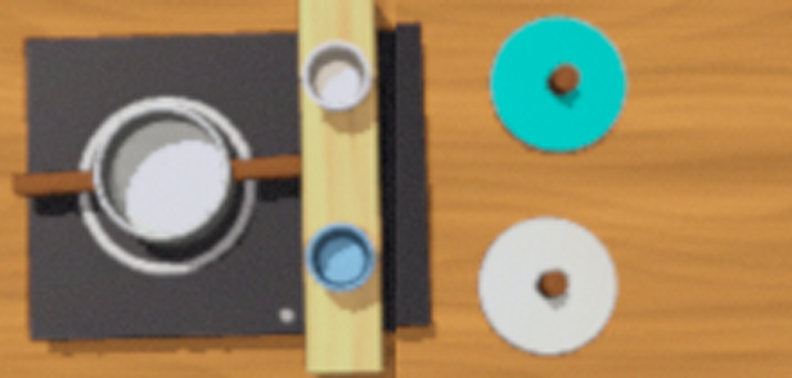

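Run:
```python
from meas import *
f=grab("top"); im=f["image"]; hsv=cv2.cvtColor(im,cv2.COLOR_BGR2HSV); H,S,V=[hsv[...,i].astype(int) for i in range(3)]
B,G,Rr=[im[...,i].astype(int) for i in range(3)]
# hob edges: far x edge & near edge: hob dark vs wood
dk=(V<75)
for name,rows in(("far",range(168,200)),("near",range(280,240,-1))):
    P=[]
    for u in list(range(238,305))+list(range(345,402)):
        for r in rows:
            if dk[r,u] and dk[r+(1 if name=="far" else -1),u]: P.append(plane(f,u,r,.045)[:2]);break
    P=np.array(P); a=np.polyfit(P[:,1],P[:,0],1); 
    res=P[:,0]-np.polyval(a,P[:,1]); k=abs(res)<.004; a=np.polyfit(P[k,1],P[k,0],1); print(name,a,k.sum(),len(k))
for name,cols in(("left",range(224,250)),("right",range(418,390,-1))):
    P=[]
    for r in list(range(185,215))+list(range(226,258)):
        for u in cols:
            if dk[r,u] and dk[r,u+(1 if name=="left" else -1)]: P.append(plane(f,u,r,.045)[:2]);break
    P=np.array(P); a=np.polyfit(P[:,0],P[:,1],1); res=P[:,1]-np.polyval(a,P[:,0]); k=abs(res)<.004; a=np.polyfit(P[k,0],P[k,1],1); print(name,a,k.sum(),len(k),np.polyval(a,.6))
# pot / ring blob
roi=np.zeros(H.shape,bool); roi[185:255,236:306]=1
g=(S<60)&(V>95)&roi
lg,c,st=comp(g,271,219)
cs,_=cv2.findContours(((S<70)&(V>95)&roi).astype(np.uint8),cv2.RETR_EXTERNAL,cv2.CHAIN_APPROX_NONE)
e=cv2.fitEllipse(cv2.convexHull(np.vstack([q for q in cs if len(q)>8]))); print("greyring",e,plane(f,*e[0],.045))
# handles
br=(Rr-B>25)&(H<14)&(V<140); roi=np.zeros(H.shape,bool); roi[205:232,225:311]=1
br&=roi; 
for nm,sl in(("L",slice(225,250)),("R",slice(290,311))):
    m=np.zeros_like(br); m[:,sl]=br[:,sl]; P=und(f,m,.098); v,u=np.nonzero(m)
    print(nm,len(P),u.min(),u.max(),P.mean(0),P[:,1].max(),P[:,1].min())
m=br.copy(); P=und(f,m,.098); a=np.polyfit(P[:,1],P[:,0],1);print("handle line",a,np.sqrt(np.mean((P[:,0]-np.polyval(a,P[:,1]))**2)))
# pot rim: edges along radial profile
gray=cv2.cvtColor(im,cv2.COLOR_BGR2GRAY)
c=cv2.HoughCircles(cv2.resize(gray[190:250,240:302],None,fx=8,fy=8,interpolation=cv2.INTER_CUBIC),cv2.HOUGH_GRADIENT,1,20,param1=100,param2=20,minRadius=130,maxRadius=175)
if c is not None:
    for q in c[0][:4]:
        u,v=240+(q[0]+.5)/8-.5,190+(q[1]+.5)/8-.5; print("rim",u,v,q[2]/8,plane(f,u,v,.12), "exp r",.055*564/1.64,.051*564/1.64)
s=grab("side"); cv2.imwrite("pics/side_crop.png",cv2.resize(s["image"][200:340,215:375],None,fx=4,fy=4))
```

```text
far [-0.09001845  0.71065418] 36 79
near [-0.02337866  0.4709621 ] 87 112
left [ 0.80500856 -0.21390964] 6 6 0.269095495468
right [ 0.03493589 -0.30434101] 62 62 -0.2833794758956147
greyring ((270.5533447265625, 220.86474609375), (49.48457717895508, 50.655006408691406), 32.52638626098633) [0.59274341 0.13419393 0.045     ]
L 56 231 249 [0.58392782 0.22219281] 0.24609010213303142 0.1924582704919001
R 52 290 307 [0.59973175 0.0444756 ] 0.0707318100891905 0.02002716650350813
handle line [-0.09267422  0.6042857 ] 0.008227994906374513
rim 269.25 217.125 19.0 [0.59585505 0.12986884 0.12      ] exp r 18.914634146341463 17.539024390243902
rim 271.0 221.0 21.8 [0.58448072 0.12454137 0.12      ] exp r 18.914634146341463 17.539024390243902
rim 272.0 216.125 19.8625 [0.59887291 0.12183333 0.12      ] exp r 18.914634146341463 17.539024390243902
rim 267.375 219.0 20.7 [0.59028057 0.13528949 0.12      ] exp r 18.914634146341463 17.539024390243902
```

The crop confirms the grey-white disc with the brown knob as the lid; its look-alikes are clearly turquoise. The hob yaw is about 0.031 rad, the pot is at about (0.594, 0.124) with yaw of about 0.089, and the bridge is at (0.5975, -0.0165). I'm moving now.

>>> servo_tool --moves '[[[35,-39,-5,0,0,0,85],[35,-39,-5,0,0,0,85],[35,-39,-5,0,0,0,85],[35,-39,-5,0,0,0,85],[35,-39,-5,0,0,0,85],[35,-39,-5,0,0,0,85],[35,-39,-5,0,0,0,85],[35,-39,-5,0,0,0,85],[35,-39,-5,0,0,0,85],[35,-39,-5,0,0,0,85],[35,-39,-5,0,0,0,85],[35,-39,-5,0,0,0,85]]]'

```text
time: 1.75
tool_pos: [0.4469, -0.0394, 0.3056]
tool_rot: [0.0, 0.991, 0.133, 0.0]
contact_force: [0.3, 0.3, 0.7]
gripper_width: 0.995
grasp_force: 0.0
```

>>> servo_tool --moves '[[[35,-39,0,0,0,0,85],[35,-39,0,0,0,0,85],[35,-39,0,0,0,0,85],[35,-39,0,0,0,0,85],[0,0,0,0,0,-10,85],[0,0,0,0,0,-10,85],[0,0,0,0,0,-10,85],[0,0,0,0,0,-10,85],[0,0,0,0,0,-10,85],[0,0,0,0,0,-10,85],[0,0,0,0,0,-10,85],[0,0,0,0,0,-10,85]]]'

```text
time: 3.25
tool_pos: [0.5405, 0.1461, 0.3051]
tool_rot: [-0.0, 0.672, 0.741, -0.0]
contact_force: [-1.1, 0.6, -0.7]
gripper_width: 0.996
grasp_force: 0.0
```

```bash
cat >> h.py <<'E'
def go(t,yaw=None):
    """print tool-frame mm to world target t, and tool-z turn (deg) for tool-x yaw (deg)"""
    s=manip.state(); M=q2m(s["tool_rot"]); d=M.T@(np.array(t)-s["tool_pos"])*1000
    y=np.degrees(np.arctan2(M[1,0],M[0,0])); print("t",round(s["time"],2),"pos",s["tool_pos"].round(4),"yaw",y.round(2),"tilt",M[:,2].round(3),"delta",d.round(1),"turn",None if yaw is None else round(y-yaw,2),"F",s["contact_force"].round(1),"w",round(s["gripper_width"],3),"g",round(s["grasp_force"],1))
def und2(p,yaw): pass
E
python3 - <<'E'
from meas import *
go([.5826,.235,.085],95.1)
# better pot measurement from side view: handle/rim in side
s=grab("side"); cv2.imwrite("pics/side1.png",cv2.resize(s["image"][190:350,200:380],None,fx=4,fy=4,interpolation=cv2.INTER_CUBIC))
for p in ([.5826,.235,.085],[.594,.124,.12],[.583,.25,.098],[.605,-.002,.098]): print((proj(s,p)-[200,190])*4)
E
```

```text
t 3.25 pos [0.5405 0.1461 0.3051] yaw 95.56 tilt [-0. -0. -1.] delta [ 84.4  50.6 220.1] turn 0.46 F [-1.1  0.6 -0.7] w 0.996 g 0.0
[328.5381571  505.85548308]
[342.47840264 336.81419631]
[322.12701815 506.13541302]
[362.04190742 243.89177555]
```

View pics/side1.png

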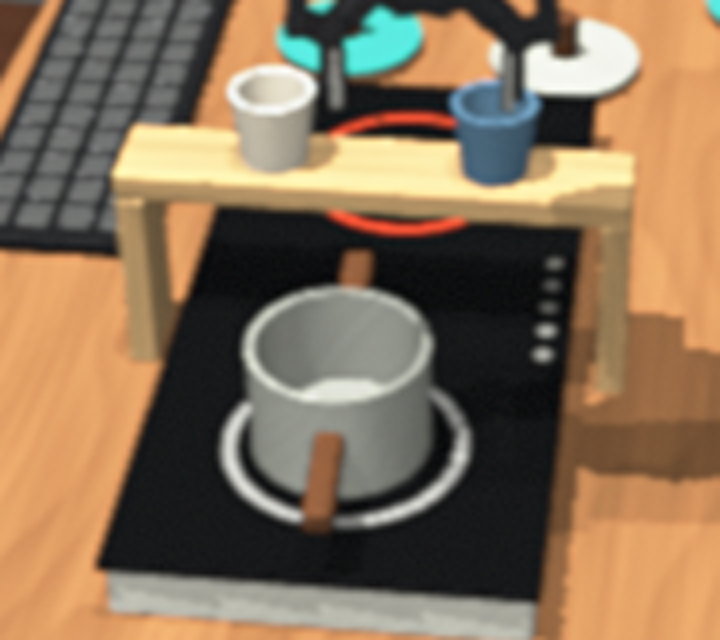

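The rim centre is at crop pixel (338,348), the near handle tip at (317,515) and the far tip at (362,250). That puts the pot about 5 mm further along y, at y≈0.129.

>>> servo_tool --moves '[[[30,17,0,0,0,0,85],[30,17,20,0,0,0,85],[26,17,50,0,0,0,85],[0,0,50,0,0,0,85],[0,0,40,0,0,0,85],[0,0,30,0,0,0,85],[0,0,20,0,0,0,85],[0,0,10,0,0,0,85],[0,0,0,0,0,0,85]]]'

```text
time: 4.42
tool_pos: [0.5836, 0.2364, 0.0853]
tool_rot: [-0.0, 0.674, 0.738, -0.0]
contact_force: [0.8, -0.5, 0.2]
gripper_width: 0.993
grasp_force: 0.0
```

>>> servo_tool --moves '[[[0,0,0,0,0,0,50],[0,0,0,0,0,0,30],[0,0,0,0,0,0,20],[0,0,0,0,0,0,10],[0,0,0,0,0,0,10],[0,0,0,0,0,0,10]]]'

```text
time: 5.18
tool_pos: [0.5843, 0.2366, 0.0862]
tool_rot: [0.001, 0.674, 0.739, 0.001]
contact_force: [1.2, 0.5, 3.3]
gripper_width: 0.201
grasp_force: 60.9
```

Run:
```python
from meas import *
go([.5835,.237,.085],95.1)
f=grab("top"); cv2.imwrite("pics/t2.png",np.hstack([cv2.resize(f["image"][170:275,225:335],None,fx=3.6,fy=3.6,interpolation=cv2.INTER_CUBIC),cv2.resize(grab("side")["image"][220:325,230:340],None,fx=3.6,fy=3.6,interpolation=cv2.INTER_CUBIC)]))
```

```text
t 5.17 pos [0.5843 0.2366 0.0862] yaw 95.22 tilt [ 0.002  0.001 -1.   ] delta [ 0.5 -0.8  1.2] turn 0.12 F [1.2 0.5 3.3] w 0.201 g 60.9
```

View pics/t2.png

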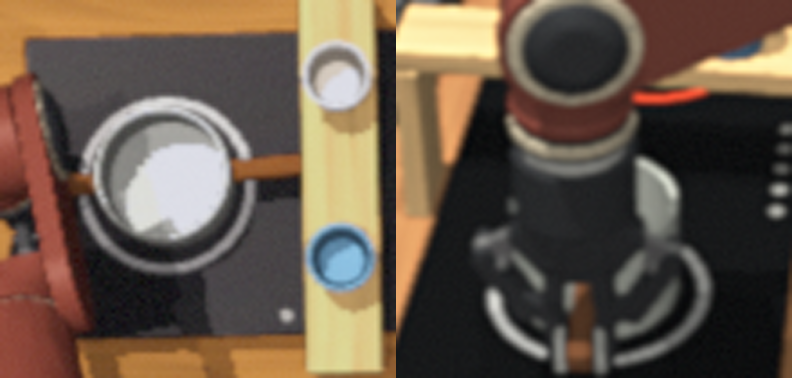

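Run:
```python
from meas import *
s=grab("side")
for z in (.085,.14,.2,.25,.3,.35,.4): print(z,((proj(s,[.584,.236,z])-[230,220])*3.6).round(0), ((proj(s,[.584,.236,z]))).round(0))
t=grab("top")
cv2.imwrite("pics/t3.png",np.hstack([t["image"][140:400,200:480],s["image"][60:320,190:470]]))
```

```text
0.085 [185. 348.] [281. 317.]
0.14 [182. 281.] [281. 298.]
0.2 [179. 204.] [280. 277.]
0.25 [176. 138.] [279. 258.]
0.3 [173.  68.] [278. 239.]
0.35 [170.  -5.] [277. 219.]
0.4 [167. -82.] [276. 197.]
```

View pics/t3.png

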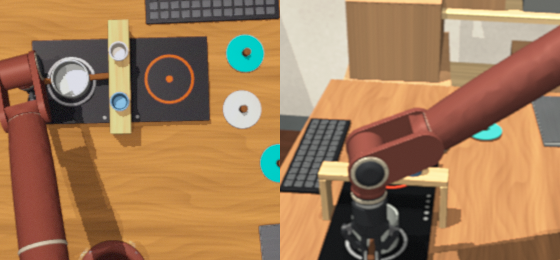

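The handle is held between the pads in both views. The wrist's red parts start at z≈0.25, clear of the cup tops at 0.204, so I'm sliding under the bridge.

>>> servo_tool --moves '[[[-6,-0.4,0,0,0,0,10],[-12,-0.7,0,0,0,0,10],[-13,-0.8,0,0,0,0,10],[-13,-0.8,0,0,0,0,10],[-13,-0.8,0,0,0,0,10],[-13,-0.8,0,0,0,0,10],[-13,-0.8,0,0,0,0,10],[-13,-0.8,0,0,0,0,10],[-13,-0.8,0,0,0,0,10],[-13,-0.8,0,0,0,0,10],[-12,-0.7,0,0,0,0,10],[-8,-0.5,0,0,0,0,10]]]'

```text
time: 6.88
tool_pos: [0.5879, 0.0956, 0.0861]
tool_rot: [-0.001, 0.674, 0.739, 0.002]
contact_force: [-0.8, 8.3, 6.6]
gripper_width: 0.201
grasp_force: 61.4
```

>>> servo_tool --moves '[[[-3,0,0,0,0,0,10],[0,0,0,0,0,0,10],[0,0,0,0,0,0,25],[0,0,0,0,0,0,40],[0,0,0,0,0,0,70],[0,0,0,0,0,0,85],[0,0,0,0,0,0,85],[0,0,0,0,0,0,85]]]'

```text
time: 7.88
tool_pos: [0.5881, 0.0912, 0.0853]
tool_rot: [0.0, 0.674, 0.739, -0.0]
contact_force: [-0.6, -1.7, -0.8]
gripper_width: 0.998
grasp_force: 0.0
```

Run:
```python
from meas import *
go([.589,.3,.33],95)
t=grab("top");s=grab("side")
cv2.imwrite("pics/t4.png",np.hstack([cv2.resize(t["image"][165:275,270:390],None,fx=3.3,fy=3.3,interpolation=cv2.INTER_CUBIC),cv2.resize(s["image"][190:300,230:350],None,fx=3.3,fy=3.3,interpolation=cv2.INTER_CUBIC)]))
```

```text
t 7.88 pos [0.5881 0.0912 0.0853] yaw 95.23 tilt [-0. -0. -1.] delta [ 207.8   19.9 -244.7] turn 0.23 F [-0.6 -1.7 -0.8] w 0.998 g 0.0
```

View pics/t4.png

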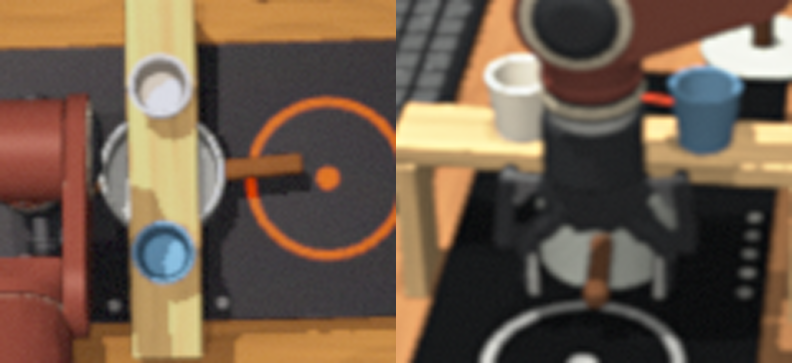

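The pot stands under the bridge (rim from 100 to 224 px, board from 130 to 200), the fingers are clear, and the far handle's tip is at crop (302,162). Now up and over.

>>> servo_tool --moves '[[[0,0,-10,0,0,0,85],[0,0,-30,0,0,0,85],[0,0,-50,0,0,0,85],[0,0,-55,0,0,0,85],[0,0,-50,0,0,0,85],[0,0,-20,0,0,0,85],[0,0,0,0,0,0,85],[-40,0,0,0,0,0,85],[-50,0,0,0,0,0,85],[-50,0,0,0,0,0,85],[-50,0,0,0,0,0,85],[-26,0,0,0,0,0,85]]]'

```text
time: 9.48
tool_pos: [0.6065, -0.1259, 0.2961]
tool_rot: [-0.003, 0.675, 0.738, -0.001]
contact_force: [0.8, -0.0, 0.2]
gripper_width: 0.996
grasp_force: 0.0
```

Run:
```python
from meas import *
s=grab("side");t=grab("top")
print("tip top", plane(t,270+302/3.3,165+162/3.3,.098))
go([.608,-.125,.085],95.1)
```

```text
tip top [ 0.60971473 -0.14157577  0.098     ]
t 9.57 pos [ 0.6066 -0.126   0.2962] yaw 95.02 tilt [-0.006  0.001 -1.   ] delta [  0.5   2.7 211.2] turn -0.08 F [-0.6  0.5 -0.1] w 0.997 g 0.0
```

>>> servo_tool --moves '[[[1,2,0,0,0,0,85],[0,0,30,0,0,0,85],[0,0,50,0,0,0,85],[0,0,50,0,0,0,85],[0,0,40,0,0,0,85],[0,0,25,0,0,0,85],[0,0,15,0,0,0,85],[0,0,0,0,0,0,85]]]'

```text
time: 10.58
tool_pos: [0.6089, -0.1215, 0.0889]
tool_rot: [-0.001, 0.674, 0.739, -0.0]
contact_force: [0.0, 0.4, 0.5]
gripper_width: 0.995
grasp_force: 0.0
```

Run:
```python
from meas import *
go([.608,-.123,.085],95.1)
```

```text
t 10.57 pos [ 0.6089 -0.1215  0.0889] yaw 95.29 tilt [-0.002  0.001 -1.   ] delta [-1.4 -1.   3.9] turn 0.19 F [0.  0.4 0.5] w 0.995 g 0.0
```

>>> servo_tool --moves '[[[0,0,0,0,0,0,50],[0,0,0,0,0,0,30],[0,0,0,0,0,0,20],[0,0,0,0,0,0,10],[0,0,0,0,0,0,10],[0,0,0,0,0,0,10]]]'

```text
time: 11.32
tool_pos: [0.61, -0.1229, 0.0911]
tool_rot: [0.0, 0.674, 0.739, 0.0]
contact_force: [-1.4, -1.0, 5.3]
gripper_width: 0.191
grasp_force: 62.2
```

Run:
```python
from meas import *
go([.608,-.123,.085],95.1)
```

```text
t 11.32 pos [ 0.61   -0.1229  0.0911] yaw 95.24 tilt [ 0.001 -0.    -1.   ] delta [ 0.1 -2.   6.1] turn 0.14 F [-1.4 -1.   5.3] w 0.191 g 62.2
```

>>> servo_tool --moves '[[[0,0,-2,0,0,0,10],[-6,-0.4,0,0,0,0,10],[-13,-0.9,0,0,0,0,10],[-15,-1,0,0,0,0,10],[-15,-1,0,0,0,0,10],[-15,-1,0,0,0,0,10],[-15,-1,0,0,0,0,10],[-15,-1,0,0,0,0,10],[-15,-1,0,0,0,0,10],[-15,-1,0,0,0,0,10],[-13,-0.9,0,0,0,0,10],[-8,-0.6,0,0,0,0,10]]]'

```text
time: 12.82
tool_pos: [0.6131, -0.2689, 0.0923]
tool_rot: [0.0, 0.674, 0.738, 0.0]
contact_force: [-0.5, 0.8, -2.9]
gripper_width: 0.195
grasp_force: 61.1
```

>>> servo_tool --moves '[[[-4,-0.3,0,0,0,0,10],[-2,0,0,0,0,0,10],[0,0,0,0,0,0,10]]]'

```text
time: 13.2
tool_pos: [0.6134, -0.274, 0.0924]
tool_rot: [0.0, 0.674, 0.739, -0.0]
contact_force: [-0.7, -0.4, -2.0]
gripper_width: 0.193
grasp_force: 61.1
```

Run:
```python
from meas import *
go([.614,-.275,.085],95.1)
t=grab("top");s=grab("side")
cv2.imwrite("pics/t5.png",np.hstack([cv2.resize(t["image"][180:260,325:420],None,fx=4.2,fy=4.2,interpolation=cv2.INTER_CUBIC),cv2.resize(s["image"][165:245,260:355],None,fx=4.2,fy=4.2,interpolation=cv2.INTER_CUBIC)]))
```

```text
t 13.2 pos [ 0.6134 -0.274   0.0924] yaw 95.25 tilt [ 0.    -0.001 -1.   ] delta [-1.   0.5  7.4] turn 0.15 F [-0.7 -0.4 -2. ] w 0.193 g 61.1
```

View pics/t5.png

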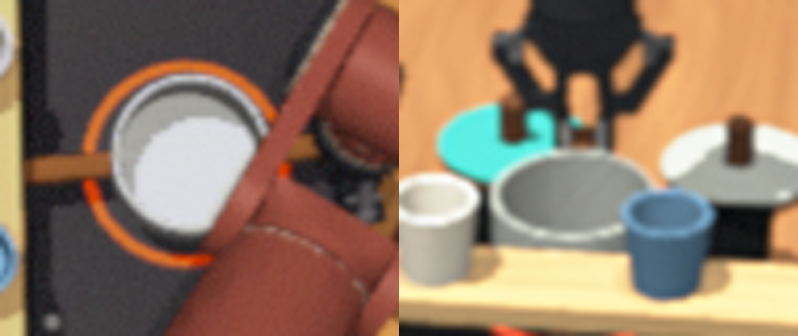

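```bash
cat > rim.py <<'E'
from meas import *
from scipy.optimize import least_squares
def rim(t,c0,z=.12,r0=.055,angs=None,lo=.035,hi=.07):
    """outer rim: sample radial profiles in the plane z about c0, take the outermost bright->dark edge"""
    g=cv2.cvtColor(t["image"],cv2.COLOR_BGR2GRAY).astype(np.float32); P=[]
    for a in np.radians(angs):
        rs=np.arange(r0-.009,r0+.009,.0005); uv=np.array([proj(t,[c0[0]+r*np.cos(a),c0[1]+r*np.sin(a),z]) for r in rs]).astype(np.float32)
        p=cv2.remap(g,uv[:,0][None],uv[:,1][None],cv2.INTER_LINEAR)[0]; d=np.diff(cv2.GaussianBlur(p[None],(5,1),1)[0]); i=d.argmin()
        if d[i]<-4: P.append([c0[0]+rs[i]*np.cos(a),c0[1]+rs[i]*np.sin(a)])
    P=np.array(P); f=lambda q:np.hypot(P[:,0]-q[0],P[:,1]-q[1])-r0
    r=least_squares(f,c0,loss="soft_l1",f_scale=.001); return r.x,len(P),np.std(r.fun)
E
python3 - <<'E'
from rim import *
t=grab("top")
for c in ((.602,-.166),(.604,-.168)):
  print(rim(t,c,angs=np.r_[-30:80:4,100:190:4]), rim(t,c,angs=np.r_[-10:80:4,100:160:4]))
E
```

```text
(array([ 0.60200822, -0.16486838]), 51, np.float64(0.0019213952708783334)) (array([ 0.60170898, -0.16474433]), 38, np.float64(0.0004942152122380185))
(array([ 0.60194653, -0.1648124 ]), 51, np.float64(0.002704981962928129)) (array([ 0.60165898, -0.16463022]), 38, np.float64(0.0004342607839156539))
```

>>> servo_tool --moves '[[[-2,0,0,0,0,0,10],[0,0,1,0,0,0,10],[0,0,0,0,0,0,25],[0,0,0,0,0,0,40],[0,0,0,0,0,0,85],[0,0,0,0,0,0,85],[0,0,0,0,0,0,85],[0,0,0,0,0,0,85],[0,0,0,0,0,0,85]]]'

```text
time: 14.48
tool_pos: [0.6136, -0.2759, 0.0913]
tool_rot: [-0.0, 0.674, 0.739, 0.0]
contact_force: [-0.1, -0.5, -0.5]
gripper_width: 0.996
grasp_force: 0.0
```

>>> servo_tool --moves '[[[0,0,-10,0,0,0,85],[0,0,-30,0,0,0,85],[0,0,-50,0,0,0,85],[0,0,-50,0,0,0,85],[0,0,-20,0,0,0,85],[-40,0,0,0,0,0,85],[-50,0,0,0,0,0,85],[-50,0,0,0,0,0,85],[-50,0,0,0,0,0,85],[-50,0,0,0,0,0,85],[0,0,0,0,0,0,85]]]'

```text
time: 15.85
tool_pos: [0.6338, -0.5181, 0.2479]
tool_rot: [-0.002, 0.676, 0.737, -0.0]
contact_force: [-0.1, -0.0, -0.3]
gripper_width: 0.998
grasp_force: 0.0
```

Run:
```python
from rim import *
t=grab("top"); im=t["image"]
a=np.r_[-80:80:4,100:260:4]
print("pot",rim(t,(.602,-.167),angs=a))
print("lid",rim(t,(.513,-.394),z=.014,r0=.059,angs=np.r_[0:360:6]))
c=im[225:275,415:470]; hsv=cv2.cvtColor(c,cv2.COLOR_BGR2HSV); m=(hsv[...,1]>70)&(hsv[...,2]<150)
v,u=np.nonzero(m); k=np.hypot(u-27,v-24)<10; print("knob px",k.sum(),u[k].mean()+415,v[k].mean()+225, plane(t,u[k].mean()+415,v[k].mean()+225,.046))
print(proj(t,[.513,-.394,.05]),proj(t,[.513,-.394,.014]))
cv2.imwrite("pics/t6.png",cv2.resize(im[165:285,325:485],None,fx=4,fy=4,interpolation=cv2.INTER_CUBIC))
go([.513,-.394,.036],95.1)
```

```text
pot (array([ 0.60224421, -0.1681653 ]), 80, np.float64(0.002038652920617303))
lid (array([ 0.51341037, -0.39466625]), 34, np.float64(0.0007767921253481838))
knob px 136 445.16911764705884 251.74264705882354 [ 0.50308526 -0.39874274  0.046     ]
[443.85421367 248.39373466] [441.55918673 249.05450886]
t 15.9 pos [ 0.6345 -0.5161  0.2486] yaw 95.11 tilt [-0.002  0.003 -1.   ] delta [ 131.8 -109.7  213.2] turn 0.01 F [-0.2  0.6  0.4] w 0.994 g 0.0
```

View pics/t6.png

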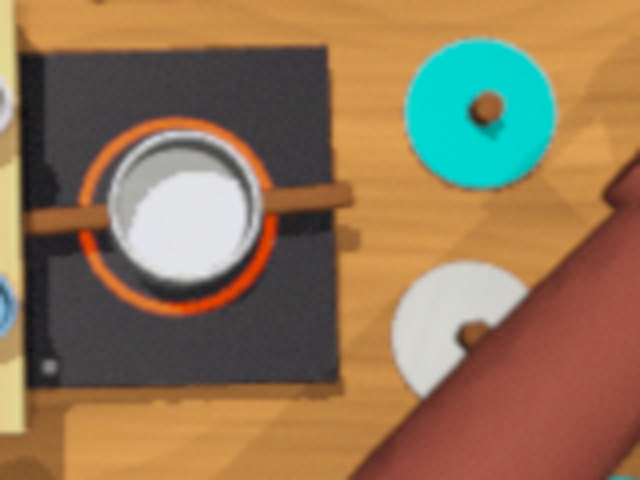

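The pot stands inside the ring (rim centre at crop (186,207), within about 2 mm of the ring centre), untouched. The lid is at (0.5134, -0.3945), with its knob at crop (472,335). Next I go to the lid.

>>> servo_tool --moves '[[[33,-27,0,0,0,0,85],[33,-27,0,0,0,0,85],[33,-28,0,0,0,0,85],[33,-27,20,0,0,0,85],[0,0,40,0,0,0,85],[0,0,50,0,0,0,85],[0,0,20,0,0,0,85],[0,0,0,0,0,0,85],[0,0,0,0,0,0,85]]]'

```text
time: 17.02
tool_pos: [0.5161, -0.3942, 0.1238]
tool_rot: [0.002, 0.674, 0.739, -0.0]
contact_force: [0.3, 0.0, 1.0]
gripper_width: 0.997
grasp_force: 0.0
```

Run:
```python
from meas import *
go([.5134,-.3945,.036],95.1)
```

```text
t 17.02 pos [ 0.5161 -0.3942  0.1238] yaw 95.25 tilt [ 0.003 -0.003 -1.   ] delta [ 0.2 -2.9 87.8] turn 0.15 F [0.3 0.  1. ] w 0.997 g 0.0
```

>>> servo_tool --moves '[[[0,-3,20,0,0,0,85],[0,0,30,0,0,0,85],[0,0,25,0,0,0,85],[0,0,12,0,0,0,85],[0,0,0,0,0,0,85],[0,0,0,0,0,0,50],[0,0,0,0,0,0,35],[0,0,0,0,0,0,25],[0,0,0,0,0,0,15],[0,0,0,0,0,0,15],[0,0,0,0,0,0,15]]]'

```text
time: 18.4
tool_pos: [0.5126, -0.3942, 0.0355]
tool_rot: [0.001, 0.674, 0.739, 0.0]
contact_force: [0.0, 0.5, 5.2]
gripper_width: 0.26
grasp_force: 59.4
```

Run:
```python
from meas import *
go([.5134,-.3945,.036],95.1)
```

```text
t 18.4 pos [ 0.5126 -0.3942  0.0355] yaw 95.23 tilt [ 0.002 -0.001 -1.   ] delta [-0.4  0.8 -0.5] turn 0.13 F [0.  0.5 5.2] w 0.26 g 59.4
```

>>> servo_tool --moves '[[[0,0,-5,0,0,0,15],[0,0,-20,0,0,0,15],[0,0,-40,0,0,0,15],[0,0,-50,0,0,0,15],[0,0,-50,0,0,0,15],[0,0,-35,0,0,0,15],[0,0,0,0,0,0,15]]]'

```text
time: 19.27
tool_pos: [0.5132, -0.395, 0.2395]
tool_rot: [0.004, 0.674, 0.739, -0.0]
contact_force: [-0.0, -0.6, -1.7]
gripper_width: 0.26
grasp_force: 59.0
```

>>> servo_tool --moves '[[[12,6,0,0,0,0,15],[24,12,0,0,0,0,15],[29,14.6,0,0,0,0,15],[29,14.6,0,0,0,0,15],[29,14.6,0,0,0,0,15],[29,14.6,0,0,0,0,15],[29,14.6,0,0,0,0,15],[22,11,0,0,0,0,15],[12,6,0,0,0,0,15],[2,1.6,0,0,0,0,15],[0,0,0,0,0,0,15],[0,0,0,0,0,0,15]]]'

```text
time: 20.78
tool_pos: [0.601, -0.1684, 0.2342]
tool_rot: [-0.0, 0.674, 0.738, -0.0]
contact_force: [-0.5, -0.1, -2.3]
gripper_width: 0.261
grasp_force: 59.0
```

Run:
```python
from rim import *
go([.6020,-.168,.148],95.1)
t=grab("top");s=grab("side")
cv2.imwrite("pics/t7.png",np.hstack([cv2.resize(t["image"][165:275,325:445],None,fx=3.3,fy=3.3,interpolation=cv2.INTER_CUBIC),cv2.resize(s["image"][120:230,250:370],None,fx=3.3,fy=3.3,interpolation=cv2.INTER_CUBIC)]))
tp=manip.state()["tool_pos"]
for dz in (-.0215,-.0275): print((proj(s,tp+[0,0,dz])-[250,120])*3.3)
print((proj(s,[.602,-.168,.12])-[250,120])*3.3)
```

```text
t 20.77 pos [ 0.601  -0.1684  0.2342] yaw 95.17 tilt [-0. -0. -1.] delta [ 0.3  1.1 86.2] turn 0.07 F [-0.5 -0.1 -2.3] w 0.261 g 59.0
[170.47772112 202.00069706]
[170.57758532 208.39511051]
[170.83524724 298.29896683]
```

View pics/t7.png

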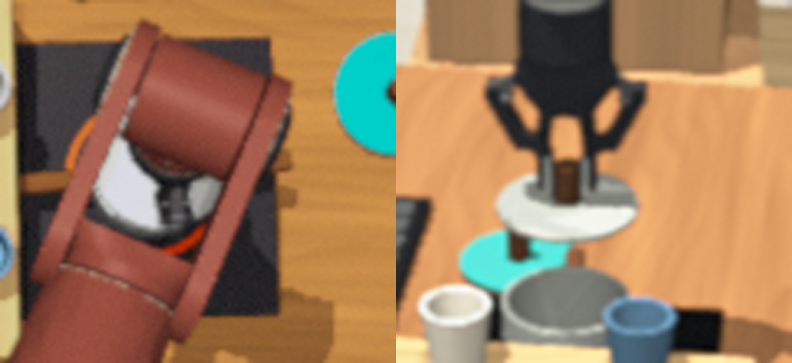

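Side view: lid centre at x≈170 (crop) and pot centre at ≈170, so they are aligned, and the lid is level. Lowering now.

>>> servo_tool --moves '[[[0.5,1,10,0,0,0,15],[0,0,20,0,0,0,15],[0,0,20,0,0,0,15],[0,0,12,0,0,0,15],[0,0,6,0,0,0,15],[0,0,0,0,0,0,15],[0,0,4,0,0,0,15],[0,0,4,0,0,0,15],[0,0,3,0,0,0,15],[0,0,0,0,0,0,15]]]'

```text
time: 22.12
tool_pos: [0.602, -0.167, 0.1549]
tool_rot: [-0.0, 0.674, 0.739, -0.0]
contact_force: [0.2, 0.3, -1.5]
gripper_width: 0.263
grasp_force: 59.0
```

Run:
```python
from rim import *
go([.6020,-.1675,.1475],95.1)
```

```text
t 22.12 pos [ 0.602  -0.167   0.1549] yaw 95.23 tilt [-0.001  0.    -1.   ] delta [-0.5 -0.   7.4] turn 0.13 F [ 0.2  0.3 -1.5] w 0.263 g 59.0
```

>>> servo_tool --moves '[[[0,0,2,0,0,0,15],[0,0,2,0,0,0,15],[0,0,1,0,0,0,15],[0,0,1,0,0,0,15],[0,0,0,0,0,0,15]]]'

```text
time: 22.75
tool_pos: [0.6021, -0.167, 0.1492]
tool_rot: [-0.0, 0.674, 0.739, -0.0]
contact_force: [0.5, 0.1, -2.0]
gripper_width: 0.267
grasp_force: 59.0
```

>>> servo_tool --moves '[[[0,0,1,0,0,0,15],[0,0,1,0,0,0,15],[0,0,0,0,0,0,15]]]'

```text
time: 23.12
tool_pos: [0.6022, -0.1671, 0.1475]
tool_rot: [0.0, 0.674, 0.739, 0.0]
contact_force: [-0.8, -0.6, -1.1]
gripper_width: 0.265
grasp_force: 58.8
```

>>> servo_tool --moves '[[[0,0,1,0,0,0,15],[0,0,0,0,0,0,15]]]'

```text
time: 23.38
tool_pos: [0.6023, -0.1671, 0.1474]
tool_rot: [0.0, 0.674, 0.739, -0.0]
contact_force: [-3.6, 1.7, 5.7]
gripper_width: 0.265
grasp_force: 59.4
```

>>> servo_tool --moves '[[[0,0,1,0,0,0,15],[0,0,0,0,0,0,15]]]'

```text
time: 23.62
tool_pos: [0.6024, -0.1671, 0.1475]
tool_rot: [0.0, 0.674, 0.739, -0.0]
contact_force: [-6.6, 2.1, 8.5]
gripper_width: 0.262
grasp_force: 59.8
```

Contact came at exactly the predicted seated height (TCP 0.1475). I'm easing off and letting go.

>>> servo_tool --moves '[[[0,0,-1.5,0,0,0,15],[0,0,0,0,0,0,25],[0,0,0,0,0,0,30],[0,0,0,0,0,0,50],[0,0,0,0,0,0,85],[0,0,0,0,0,0,85],[0,0,0,0,0,0,85],[0,0,-10,0,0,0,85],[0,0,-30,0,0,0,85],[0,0,-40,0,0,0,85],[0,0,-40,0,0,0,85],[0,0,0,0,0,0,85]]]'

```text
time: 25.12
tool_pos: [0.6043, -0.1679, 0.273]
tool_rot: [0.005, 0.674, 0.739, 0.002]
contact_force: [-0.3, -0.2, 0.1]
gripper_width: 0.992
grasp_force: 0.0
```

>>> servo_tool --moves '[[[-50,0,0,0,0,0,85],[-50,0,0,0,0,0,85],[-50,0,0,0,0,0,85],[-50,0,0,0,0,0,85],[-50,0,0,0,0,0,85],[-40,0,0,0,0,0,85],[0,0,0,0,0,0,85],[0,0,0,0,0,0,85]]]'

```text
time: 26.12
tool_pos: [0.6284, -0.4552, 0.2658]
tool_rot: [-0.001, 0.674, 0.739, 0.0]
contact_force: [-0.4, 0.9, -0.3]
gripper_width: 0.998
grasp_force: 0.0
```

Run:
```python
from rim import *
t=grab("top");s=grab("side")
print("lid",rim(t,(.602,-.167),z=.126,r0=.059,angs=np.r_[-80:80:4,100:260:4]))
go([.6,-.4,.25])
cv2.imwrite("pics/t8.png",np.hstack([cv2.resize(t["image"][165:275,325:445],None,fx=3.3,fy=3.3,interpolation=cv2.INTER_CUBIC),cv2.resize(s["image"][140:250,230:350],None,fx=3.3,fy=3.3,interpolation=cv2.INTER_CUBIC)]))
```

```text
lid (array([ 0.60157057, -0.16791194]), 80, np.float64(0.0014095805164100108))
t 26.23 pos [ 0.6288 -0.4544  0.2667] yaw 95.3 tilt [-0.     0.001 -1.   ] delta [ 56.9 -23.7  16.7] turn None F [-0.3 -1.1 -0.3] w 0.994 g 0.0
```

View pics/t8.png

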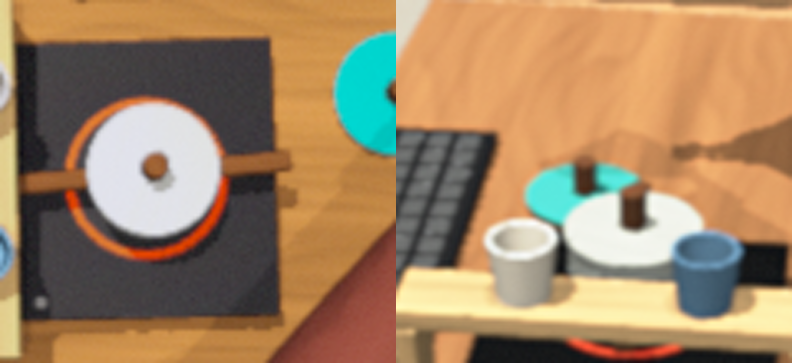

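The lid sits level on the pot, centred at crop (154,167), with the pot inside the ring; the lid fit (0.6016, -0.168) is within about 1 mm of the ring centre. The cups are in place and the robot is clear.

```bash
python3 -c "
from plant import manip
print(manip.job_done())"
```

```text
the job is handed in; nothing more can be done
None
```

I handed the job in at about 26 s: the pot stands in the red ring within about 2 mm of its centre with the lid seated level on it, the cups and bridge look undisturbed, and I have not seen the judge's result.

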